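Make up the breakfast caddy

TASK

Make up the wooden breakfast caddy, one thing to a compartment and each standing upright on the caddy's floor: in the deep half the pepper mill goes in the wide compartment and the green-lidded spice jar in the narrow one; in the shallow half the jam jar goes in the wide compartment and the salt shaker in the narrow one. Take the ones set out along the front of the worktop on either side of the caddy, not the similar row beside the bread bin at the back; the empty storage jar and the food tin that stand just behind them do not go in, so leave those two standing where they are.

Things in the scene. Friction and masses are not known exactly. Their poses are not given: they have to be found in the camera images.
- caddy: Wooden box 100 (x) x 326 (y) x 60 mm, 1.3 kg, loose, four compartments in a row along y. Origin: centre of underside, z up. Shallow half at -y: walls 42 mm high; deep half at +y: walls 60 mm. Floor 8 mm up; all compartments 84 mm across x. Along y: shallow narrow 62 mm, centre y = -124 mm; shallow wide 84 mm, -45; deep wide 84 mm, +45; deep narrow 62 mm, +124. +y end is to the robot's left.
- pepper_mill: Turned wooden pepper mill, 170 mm tall, foot 58 mm across; its round wooden head is 49 mm across at its widest and spans heights 123 to 159 mm, with a small steel knob on top; the head does not turn. 0.18 kg. Stands near the front edge, left or right of the caddy. Origin: centre of the foot, z up.
- spice_jar: Glass spice jar with a label and a green screw lid, 46 mm across, 106 mm tall; the lid, 45 mm across, spans heights 85 to 105 mm. 0.11 kg. Stands near the front edge, left or right of the caddy. Origin: centre of the foot, z up.
- jam_jar: Jar of red jam with a label and a white lid, 65 mm across, 97 mm tall, lid 61 mm across. 0.36 kg. Stands near the front edge, left or right of the caddy. Origin: centre of the foot, z up.
- salt_shaker: Small glass salt shaker with a grey domed cap, 44 mm across, 90 mm tall; above 74 mm it is 34 mm across. 0.1 kg. Stands near the front edge, left or right of the caddy. Origin: centre of the foot, z up.
- storage_jar: Look-alike, to be left alone: empty clear storage jar with a yellow lid, 78 mm across, 95 mm tall. Stands behind the front things, left or right. Origin: centre of the foot, z up.
- tin: Look-alike, to be left alone: plain cylindrical food tin with a green label and a gold metal lid, 57 mm across, 72 mm tall. Stands behind the front things, left or right. Origin: centre of the foot, z up.
Things that resemble listed ones, but are neither listed nor needed, are in the scene too. Leave any purple look-alike of the salt_shaker alone.

How it is judged:
At the end, for the whole second after the job is handed in: Each of the four stands in its own compartment: foot within 20 mm of the compartment centre along x and y, within 5 mm of the floor, upright within 0.1 rad, released, at rest. Caddy level on the worktop, at rest. Storage jar and tin upright (0.1 rad), moved less than 30 mm (x of pepper_mill in the frame of caddy between -0.02 and 0.02 m and y of pepper_mill in the frame of caddy between 0.025 and 0.065 m and z of pepper_mill in the frame of caddy between 0.003 and 0.013 m and angle between each of pepper_mill, spice_jar, jam_jar, salt_shaker, storage_jar, tin's own z axis and vertical below 0.1 rad and linear speed of each of pepper_mill, spice_jar, jam_jar, salt_shaker, caddy below 0.02 m/s and contact force between each of pepper_mill, spice_jar, jam_jar, salt_shaker and the fingers below 0.1 N and x of spice_jar in the frame of caddy between -0.02 and 0.02 m and y of spice_jar in the frame of caddy between 0.104 and 0.144 m and z of spice_jar in the frame of caddy between 0.003 and 0.013 m and x of jam_jar in the frame of caddy between -0.02 and 0.02 m and y of jam_jar in the frame of caddy between -0.065 and -0.025 m and z of jam_jar in the frame of caddy between 0.003 and 0.013 m and x of salt_shaker in the frame of caddy between -0.02 and 0.02 m and y of salt_shaker in the frame of caddy between -0.144 and -0.104 m and z of salt_shaker in the frame of caddy between 0.003 and 0.013 m and distance of each of storage_jar, tin from where it was at the start of the episode below 0.03 m and angle between caddy's own z axis and vertical below 0.05 rad and height (world z) of caddy below 0.01 m); the robot touches nothing.
It fails at once if the storage jar is pushed away or knocked over (distance of storage_jar from where it was at the start of the episode above 0.03 m or angle between storage_jar's own z axis and vertical above 0.5 rad).
It fails at once if the tin is pushed away or knocked over (distance of tin from where it was at the start of the episode above 0.03 m or angle between tin's own z axis and vertical above 0.5 rad).
It also fails if it takes over 120 s, if anything falls off the work surface, if the arm or the gripper's body presses on something with over 40 N, if the wrist force passes 120 N, or if a joint passes its speed limit or range.

ROBOT

A 6-joint arm with a two-finger parallel gripper is mounted at the origin on a cart in front of the work surface, level with it; the furniture and walls round the work are solid. World frame = base frame: x ahead of the robot, y to its left, z up, the work surface at z = 0. Lengths are in m, angles in rad, forces in N, time in s.
With the tool pointing down it reaches from about 0.35 to 0.775 m from the base axis. Payload 7.3 kg.
Tool frame: the origin (TCP) lies midway between the tips of the shut fingers; the grasp point (between the pads) lies 19 mm behind it; z points along the fingers, y is the line along which they close (so a half turn about z gives the same grasp; the last joint's range is limited). The gripper opens to 92 mm and grips with 3 to 60 N. Pads are 19 mm wide; open, the fingers measure 130 mm over their backs; the gripper's body (75 mm by 190 mm) begins 47 mm behind the grasp point.
Start: joints at [-1.387, 0.342, 1.524, -0, 1.275, -0.146], TCP at [0.17, -0.497, 0.206] pointing down, gripper open.
Joint ranges: [-2.53, 2.53], [-0.77, 2.02], [0.04, 2.7], [-1, 4.14], [0.28, 2.66], [-3.11, 3.11]. Speed limits (rad/s): [2.57, 2.57, 3.14, 3.14, 3.14, 3.14].

INTERFACE

Orientations are given as [roll, pitch, yaw] about the fixed x, y, z axes, in that order (R = Rz(yaw) Ry(pitch) Rx(roll)).
In Python, from cell import robot, read_camera, camera_params, nets gives the robot as it stands. The module is installed in compiled form; this text tells all that it offers.
- The arm moves only by the tool step_arm, never from a script. Its argument "steps" is a list of rows, each an object of numbers: "x", "y", "z": the shift along the tool's x, y, z as a fraction of full scale; "rx", "ry", "rz": the turn, a rotation vector about the tool's x, y, z as a fraction of full scale; "claw": the opening, from -1 (shut) to 1 (fully open). In form: [{"x": .., "y": .., "z": .., "rx": .., "ry": .., "rz": .., "claw": ..}, ...]. A call has 1 to 12 rows; each row is the pose to reach, as a shift and turn from the pose commanded when the call began, along the tool's axes at that moment; what a row does not reach only later rows make up. Full scale, the value 1, is 750 mm for a shift and pi/4 rad for a turn. A row lasts 1/12 s, in which the tool goes at most 41.7 mm and 7.16 degrees, less where a joint would pass 70% of its speed; a pose out of reach is approached as far as the arm can. A call with a number of a shift or a turn outside -1 to 1 is refused whole. A call with a gripper value outside its range is refused whole. The fingers move at their own pace and stop on an object; "squeeze" is the grip in N (left out, the last holds). Time passes only in rows, so rows that repeat a pose let the fingers close. It gives the time, the measured TCP pose, the force, the opening and the grip force at its end, in the units of the state.
- robot.observe(): the state, without advancing time (a new reading comes with each control period).
- read_camera(name): name is "side" or "top" or "wrist"; returns (picture, depth): 420x560x3 uint8, blue, green, red; 420x560 float32, m along the optical axis (not along the pixel's ray), 0 where there is no reading.
- camera_params(name): a dict with "fx", "fy", "cx", "cy" (pixels), "R" (3x3) and "t" (3): a world point X has camera coordinates R X + t; the wrist camera has in their place "hand_eye" (4x4, takes a point from camera to tool coordinates, whose origin is the TCP and whose axes are the flange's). Camera axes: x right, y down, z forward; pixel columns grow to the right and rows downward; lengths in m; the calibration is good to about 2 mm. A picture is of the moment at which its call begins: read the wrist's pose just before it. camera_params takes no time and is no camera call.
- robot.hand_in(): hands the job in; it is judged then, once.
Trained networks look in the newest picture that a camera, given by its name, has taken for a name from the list of things; names that differ only in an ending like _2 or _b are one class to them, and where a whole thing is asked for, a point or a joint stands for the part that bears it (a point fixed in the world has none). Each returns a list of dicts, best first, with "conf" (0 to 1); they miss things now and then, are a little off and sometimes report something else, mostly with a low value. They report only what shows in the picture. A call takes as long as a camera call. They do not tell look-alikes from the thing itself.
- nets.masks_of(camera, query): "region" (420x560 bool, what is visible of it) and "box" ([left, top, right, bottom] in pixels, round what is visible of it).
- nets.landmark_of(camera, query): "pixel" ([row, column] in pixels: a listed point, or the origin of a listed thing).
The state is a dict: "time": time; "qpos": joint angles; "qvel": joint speeds; "joint_efforts": joint torques, N m; "tool_pos": TCP position; "tool_rot": TCP orientation; "contact_force": force on the tool from outside, world axes, zero at the start; "torque": the same for the moment, N m; "opening": finger opening in m; "grip_force": force on a finger pad.
Only numpy, scipy, OpenCV 4.12 (cv2) and the standard library are available. Lean on these libraries where they do the work, as an engineer would, in place of code of your own. Each camera call takes 0.05 s, during which the arm holds its last target. There are 200 camera calls.

## Working session

There is one attempt and no reset: what is moved stays moved. The work goes in short steps, Python scripts to look and compute and a tool call to move; the robot and the scene stay as the last step left them, time stands still between calls to the robot, and variables do not carry over. Pictures are saved under pics/ and viewed, at most 14 in all, crops included, and the job is handed in when it is done.

Besides the shell and the picture viewer there is one more tool, called after "Call:" as a command line: name --argument value ..., lists and objects as JSON in quotes. step_arm: Moves the arm, as the interface text tells. Its arguments: {"type":"object","properties":{"steps":{"type":"array","items":{"type":"object","properties":{"x":{"type":"number","minimum":-1,"maximum":1},"y":{"type":"number","minimum":-1,"maximum":1},"z":{"type":"number","minimum":-1,"maximum":1},"rx":{"type":"number","minimum":-1,"maximum":1},"ry":{"type":"number","minimum":-1,"maximum":1},"rz":{"type":"number","minimum":-1,"maximum":1},"claw":{"type":"number"}}}},"squeeze":{"type":"number"}},"required":["steps"]}

```bash
mkdir -p pics; cat > h.py <<'E'
import numpy as np, cv2
from cell import robot, read_camera, camera_params, nets
def cloud(cam,d):
    p=camera_params(cam); v,u=np.mgrid[0:420,0:560]
    c=np.stack([(u-p['cx'])/p['fx']*d,(v-p['cy'])/p['fy']*d,d],-1)
    return (c-np.array(p['t']))@np.array(p['R'])
E
python3 - <<'E'
from h import *
for c in ['top','side']:
    im,d=read_camera(c); cv2.imwrite(f'pics/{c}0.png',im); np.save(f'{c}0.npy',d)
    p=camera_params(c); print(c, -np.array(p['R']).T@np.array(p['t']))
    P=cloud(c,d)
    for q in ['caddy','pepper_mill','spice_jar','jam_jar','salt_shaker','storage_jar','tin']:
        for m in nets.masks_of(c,q):
            if m['conf']<.2: continue
            r=m['region']&(d>0); X=P[r]
            if len(X)==0: continue
            print(q,round(m['conf'],2),np.round(m['box']),np.round(np.percentile(X,2,0),3),np.round(np.percentile(X,98,0),3))
s=robot.observe(); print(s)
E
```

```text
top [0.26792545 0.03505957 1.66196712]
caddy 0.91 [243. 189. 349. 237.] [ 0.405 -0.156  0.002] [0.53  0.154 0.063]
pepper_mill 0.8 [373. 200. 400. 227.] [ 0.432 -0.288  0.006] [ 0.48  -0.245  0.167]
spice_jar 0.74 [421. 207. 441. 226.] [ 0.423 -0.411  0.027] [ 0.462 -0.371  0.113]
jam_jar 0.64 [194. 207. 219. 230.] [0.424 0.248 0.025] [0.48  0.306 0.104]
salt_shaker 0.52 [420. 206. 439. 229.] [ 0.423 -0.409  0.015] [ 0.464 -0.371  0.113]
salt_shaker 0.51 [136. 212. 153. 229.] [0.436 0.45  0.   ] [0.474 0.483 0.093]
salt_shaker 0.48 [166. 210. 184. 224.] [0.44  0.358 0.014] [0.472 0.395 0.093]
storage_jar 0.68 [405. 160. 436. 192.] [ 0.543 -0.412  0.001] [ 0.611 -0.343  0.102]
tin 0.72 [166. 174. 193. 196.] [0.535 0.34  0.   ] [0.586 0.395 0.078]
tin 0.71 [376. 198. 402. 226.] [ 0.432 -0.297  0.007] [ 0.481 -0.246  0.167]
side [0.16879962 1.15328675 0.69236367]
caddy 0.72 [249. 187. 315. 247.] [ 0.4   -0.155  0.005] [0.533 0.171 0.06 ]
pepper_mill 0.69 [301. 148. 312. 189.] [ 0.435 -0.267  0.006] [ 0.479 -0.238  0.157]
pepper_mill 0.24 [275. 149. 292. 176.] [ 0.543 -0.4    0.003] [ 0.
[... 576 characters left out ...]
ime': 0.8, 'qpos': array([-1.38701433e+00,  3.41968282e-01,  1.52406210e+00, -2.39762439e-06,
        1.27539954e+00, -1.45996290e-01]), 'qvel': array([-3.64922668e-04, -1.06260099e-03, -7.02686488e-04, -2.02250802e-03,
       -9.11344214e-04,  1.58320260e-06]), 'joint_efforts': array([-1.58638180e-03, -4.31087065e+01, -2.44474626e+01,  7.15040322e-02,
        4.80218930e-02,  6.24868093e-06]), 'tool_pos': array([ 0.17004201, -0.49674206,  0.20587024]), 'tool_rot': array([3.14143198e+00, 2.59441144e-05, 3.29778981e-01]), 'contact_force': array([ 0.36502532, -0.11913572, -0.14101055]), 'torque': array([-0.00308869,  0.01659753,  0.01341341]), 'grip_force': 0.0, 'opening': 0.09177224555786746}
```

```bash
python3 - <<'E'
from h import *
im=cv2.imread('pics/top0.png'); cv2.imwrite('pics/top0c.png',cv2.resize(im[120:260,110:470],None,fx=2.2,fy=2.2,interpolation=cv2.INTER_CUBIC))
d=np.load('top0.npy');P=cloud('top',d)
ds=np.load('side0.npy');Q=cloud('side',ds)
def fit(zlo,zhi,xr,yr,n):
    for nm,A in (('top',P),('side',Q)):
        X=A.reshape(-1,3); k=(X[:,2]>zlo)&(X[:,2]<zhi)&(X[:,0]>xr[0])&(X[:,0]<xr[1])&(X[:,1]>yr[0])&(X[:,1]<yr[1]); X=X[k]
        if len(X): 
            lo,hi=X.min(0),X.max(0);print(n,nm,len(X),np.round((lo+hi)[:2]/2,4),np.round(hi-lo,3)[:2],np.round(np.median(X,0),4))
fit(.12,.2,(.4,.52),(-.33,-.2),'mill')
fit(.085,.13,(.4,.5),(-.45,-.33),'spice')
fit(.08,.13,(.4,.5),(.22,.33),'jam')
fit(.06,.13,(.4,.5),(.34,.42),'saltA')
fit(.06,.13,(.4,.5),(.43,.51),'saltB')
fit(.07,.13,(.5,.65),(-.45,-.3),'stor')
fit(.05,.13,(.5,.62),(.31,.42),'tin')
# caddy
X=P.reshape(-1,3);X=X[(X[:,2]>.03)&(X[:,2]<.075)&(X[:,0]>.36)&(X[:,0]<.58)&(abs(X[:,1])<.2)]
print(len(X),cv2.minAreaRect(X[:,:2].astype('f')*1000))
Xd=X[X[:,2]>.052];print(cv2.minAreaRect(Xd[:,:2].astype('f')*1000))
for a in [(136,212,153,229),(166,210,184,224)]: print(im[(a[1]+a[3])//2-3:(a[1]+a[3])//2+3,(a[0]+a[2])//2-3:(a[0]+a[2])//2+3].mean((0,1)))
E
```

```text
mill top 253 [ 0.4612 -0.2714] [0.05  0.051] [ 0.4579 -0.2678  0.1529]
mill side 146 [ 0.4605 -0.2588] [0.048 0.04 ] [ 0.4578 -0.2515  0.1424]
spice top 213 [ 0.4449 -0.3925] [0.045 0.045] [ 0.4437 -0.3909  0.1065]
spice side 71 [ 0.4438 -0.3852] [0.042 0.051] [ 0.441  -0.3753  0.1021]
jam top 338 [0.4556 0.2791] [0.06 0.06] [0.4548 0.2784 0.0977]
jam side 314 [0.4535 0.285 ] [0.06  0.062] [0.4518 0.2943 0.0962]
saltA top 121 [0.4586 0.3782] [0.036 0.033] [0.4578 0.3771 0.0843]
saltA side 179 [0.4569 0.3884] [0.032 0.029] [0.4545 0.3934 0.0792]
saltB top 117 [0.4572 0.4676] [0.035 0.033] [0.4548 0.4654 0.084 ]
saltB side 218 [0.4546 0.4763] [0.033 0.031] [0.4521 0.4828 0.0796]
stor top 492 [ 0.578 -0.378] [0.071 0.07 ] [ 0.5769 -0.3759  0.0944]
stor side 175 [ 0.578  -0.3739] [0.07  0.083] [ 0.5764 -0.358   0.0906]
tin top 304 [0.5633 0.368 ] [0.057 0.055] [0.5615 0.3672 0.0696]
tin side 369 [0.5618 0.3737] [0.056 0.059] [0.5588 0.3815 0.0684]
1061 ((468.01611328125, -0.7822418212890625), (326.27044677734375, 101.6592788696289), 80.93002319335938)
((468.9385070800781, 2.965606689453125), (318.8441467285156, 101.45008850097656), 81.11042785644531)
[124.36111111  41.83333333  94.36111111]
[130.63888889 130.22222222 130.61111111]
```

View pics/top0c.png

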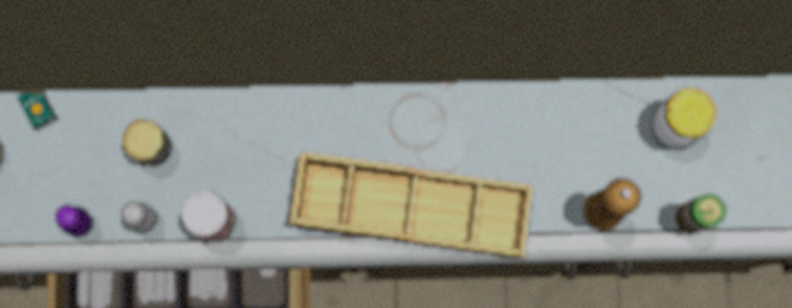

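View pics/side0.png

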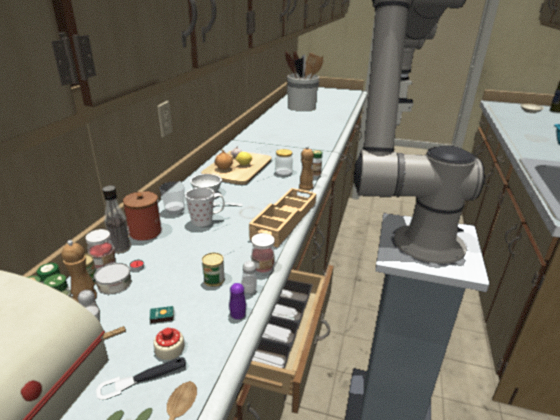

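The scene is clear: the salt shaker is the grey one at y≈0.378 (purple at 0.468), and the jam jar sits at y≈0.279. On the right, the mill is at (0.461,-0.271) and the spice jar at (0.4445,-0.392). The caddy is yawed about -9° with its +y end further away. I'll keep one tool yaw throughout, closing along caddy x.

```bash
cat >> h.py <<'E'
from scipy.spatial.transform import Rotation as Ro
CAD=np.array([.468,-.001]); CY=-.158; YAW=np.pi/2+CY
def cad(y,x=0): c,s=np.cos(CY),np.sin(CY); return CAD+np.array([c*x-s*y,s*x+c*y])
def plan(pts,yaw=YAW):
    """pts: grasp-point world targets -> row values"""
    s=robot.observe(); R=Ro.from_euler('xyz',s['tool_rot']).as_matrix()
    G=Ro.from_euler('xyz',[np.pi,0,yaw]); t=Ro.from_matrix(R.T@G.as_matrix()).as_rotvec()/(np.pi/4)
    for p in pts:
        v=R.T@(np.array(p)+[0,0,-.019]-s['tool_pos'])
        print(p,'xyz',np.round(v/.75,4),'rot',np.round(t,4),'rows>',round(np.linalg.norm(v)/.0417,1))
    print('t',s['time'],'tcp',np.round(s['tool_pos'],4),'op',s['opening'],'grip',s['grip_force'],'F',np.round(s['contact_force'],1))
E
python3 - <<'E'
from h import *
d=np.load('top0.npy');X=cloud('top',d).reshape(-1,3);c,s=np.cos(CY),np.sin(CY)
L=(X[:,:2]-CAD)@np.array([[c,-s],[s,c]])
for n,m in (('deep end',abs(L[:,1]-.159)<.003),('shallow end',abs(L[:,1]+.159)<.003),('deep side',(abs(abs(L[:,0])-.046)<.003)&(L[:,1]>.02)&(L[:,1]<.15)),('shallow side',(abs(abs(L[:,0])-.046)<.003)&(L[:,1]<-.02)&(L[:,1]>-.15))):
    k=m&(abs(L[:,0])<.05); print(n,k.sum(),np.percentile(X[k,2],[25,50,75,90]))
plan([(.4445,-.392,.2),(.4445,-.392,.091)])
for y in(.124,.045,-.045,-.124):print(y,cad(y))
E
```

```text
deep end 75 [0.05696689 0.05969204 0.06167837 0.06432353]
shallow end 81 [0.0359242  0.04218015 0.04475837 0.04657171]
deep side 172 [0.05775781 0.06026214 0.06265952 0.06511543]
shallow side 278 [-0.50278749  0.03906239  0.04351336  0.04610426]
(0.4445, -0.392, 0.2) xyz [ 0.3915 -0.0136  0.0331] rot [ 2.0000e-04  1.0000e-04 -1.3789e+00] rows> 7.1
(0.4445, -0.392, 0.091) xyz [ 0.3915 -0.0137  0.1785] rot [ 2.0000e-04  1.0000e-04 -1.3789e+00] rows> 7.7
t 0.8 tcp [ 0.17   -0.4967  0.2059] op 0.09177224555786746 grip 0.0 F [ 0.4 -0.1 -0.1]
0.124 [0.48751059 0.12145545]
0.045 [0.47508045 0.04343948]
-0.045 [ 0.46091955 -0.04543948]
-0.124 [ 0.44848941 -0.12345545]
```

Call:
step_arm --steps '[{"x": 0.2, "y": -0.007, "z": 0, "rz": -0.6, "claw": 0.7}, {"x": 0.39, "y": -0.0136, "z": 0, "rz": -1, "claw": 0.7}, {"x": 0.39, "y": -0.0136, "z": 0, "rz": -1, "claw": 0.7}, {"x": 0.39, "y": -0.0136, "z": 0, "rz": -1, "claw": 0.7}, {"x": 0.39, "y": -0.0136, "z": 0, "rz": -1, "claw": 0.7}, {"x": 0.39, "y": -0.0136, "z": 0, "rz": -1, "claw": 0.7}, {"x": 0.39, "y": -0.0136, "z": 0, "rz": -1, "claw": 0.7}, {"x": 0.39, "y": -0.0136, "z": 0, "rz": -1, "claw": 0.7}, {"x": 0.39, "y": -0.0136, "z": 0, "rz": -1, "claw": 0.7}, {"x": 0.39, "y": -0.0136, "z": 0, "rz": -1, "claw": 0.7}]'

```text
$.steps[0]: bad value
```

```bash
python3 - <<'E'
from h import *
plan([(.4445,-.392,.2),(.4445,-.392,.091)])
E
```

```text
(0.4445, -0.392, 0.2) xyz [ 0.3915 -0.0136  0.0331] rot [ 2.0000e-04  1.0000e-04 -1.3789e+00] rows> 7.1
(0.4445, -0.392, 0.091) xyz [ 0.3915 -0.0137  0.1785] rot [ 2.0000e-04  1.0000e-04 -1.3789e+00] rows> 7.7
t 0.8 tcp [ 0.17   -0.4967  0.2059] op 0.09177224555786746 grip 0.0 F [ 0.4 -0.1 -0.1]
```

Call:
step_arm --steps '[{"x": 0.2, "y": -0.007, "z": 0, "rx": 0, "ry": 0, "rz": -0.6, "claw": 0.7}, {"x": 0.39, "y": -0.0136, "z": 0, "rx": 0, "ry": 0, "rz": -1, "claw": 0.7}, {"x": 0.39, "y": -0.0136, "z": 0, "rx": 0, "ry": 0, "rz": -1, "claw": 0.7}, {"x": 0.39, "y": -0.0136, "z": 0, "rx": 0, "ry": 0, "rz": -1, "claw": 0.7}, {"x": 0.39, "y": -0.0136, "z": 0, "rx": 0, "ry": 0, "rz": -1, "claw": 0.7}, {"x": 0.39, "y": -0.0136, "z": 0, "rx": 0, "ry": 0, "rz": -1, "claw": 0.7}, {"x": 0.39, "y": -0.0136, "z": 0, "rx": 0, "ry": 0, "rz": -1, "claw": 0.7}, {"x": 0.39, "y": -0.0136, "z": 0, "rx": 0, "ry": 0, "rz": -1, "claw": 0.7}, {"x": 0.39, "y": -0.0136, "z": 0, "rx": 0, "ry": 0, "rz": -1, "claw": 0.7}, {"x": 0.39, "y": -0.0136, "z": 0, "rx": 0, "ry": 0, "rz": -1, "claw": 0.7}]'

```text
time: 1.63
tool_pos: [0.4432, -0.3922, 0.2055]
tool_rot: [-3.141, 0.0, 1.116]
contact_force: [-0.5, -1.3, -0.1]
opening: 0.0781
grip_force: 0.0
```

```bash
python3 - <<'E'
from h import *
plan([(.4445,-.392,.2),(.4445,-.392,.091)])
E
```

```text
(0.4445, -0.392, 0.2) xyz [0.0011 0.0015 0.0327] rot [-1.100e-03  2.000e-04 -3.785e-01] rows> 0.6
(0.4445, -0.392, 0.091) xyz [0.0011 0.0016 0.178 ] rot [-1.100e-03  2.000e-04 -3.785e-01] rows> 3.2
t 1.6333 tcp [ 0.4432 -0.3922  0.2055] op 0.07811119296089497 grip 0.0 F [-0.5 -1.3 -0.1]
```

Call:
step_arm --squeeze 15 --steps '[{"x": 0.001, "y": 0.0015, "z": 0.03, "rx": 0, "ry": 0, "rz": -0.378, "claw": 0.7}, {"x": 0.001, "y": 0.0015, "z": 0.03, "rx": 0, "ry": 0, "rz": -0.378, "claw": 0.7}, {"x": 0.001, "y": 0.0015, "z": 0.03, "rx": 0, "ry": 0, "rz": -0.378, "claw": 0.7}, {"x": 0.001, "y": 0.0015, "z": 0.08, "rx": 0, "ry": 0, "rz": -0.378, "claw": 0.7}, {"x": 0.001, "y": 0.0015, "z": 0.13, "rx": 0, "ry": 0, "rz": -0.378, "claw": 0.7}, {"x": 0.001, "y": 0.0015, "z": 0.16, "rx": 0, "ry": 0, "rz": -0.378, "claw": 0.7}, {"x": 0.001, "y": 0.0015, "z": 0.178, "rx": 0, "ry": 0, "rz": -0.378, "claw": 0.7}, {"x": 0.001, "y": 0.0015, "z": 0.178, "rx": 0, "ry": 0, "rz": -0.378, "claw": 0.7}, {"x": 0.001, "y": 0.0015, "z": 0.178, "rx": 0, "ry": 0, "rz": -0.378, "claw": -1}, {"x": 0.001, "y": 0.0015, "z": 0.178, "rx": 0, "ry": 0, "rz": -0.378, "claw": -1}, {"x": 0.001, "y": 0.0015, "z": 0.178, "rx": 0, "ry": 0, "rz": -0.378, "claw": -1}, {"x": 0.001, "y": 0.0015, "z": 0.178, "rx": 0, "ry": 0, "rz": -0.378, "claw": -1}]'

```text
time: 2.63
tool_pos: [0.4452, -0.393, 0.0738]
tool_rot: [3.14, 0.002, 1.412]
contact_force: [-0.2, -0.4, 0.1]
opening: 0.0562
grip_force: 0.0
```

```bash
python3 - <<'E'
from h import *
x,y=cad(.124)
plan([(.4445,-.392,.22),(x,y,.22),(x,y,.101)])
E
```

```text
(0.4445, -0.392, 0.22) xyz [ 0.0009 -0.0007 -0.1696] rot [ 0.0026  0.0023 -0.0014] rows> 3.0
(np.float64(0.4875105859062088), np.float64(0.1214554491951928), 0.22) xyz [ 0.6859 -0.0526 -0.1709] rot [ 0.0026  0.0023 -0.0014] rows> 12.7
(np.float64(0.4875105859062088), np.float64(0.1214554491951928), 0.101) xyz [ 0.6862 -0.0529 -0.0122] rot [ 0.0026  0.0023 -0.0014] rows> 12.4
t 2.6333 tcp [ 0.4452 -0.393   0.0738] op 0.05621609665432457 grip 0.0 F [-0.2 -0.4  0.1]
```

Still closing; finish, then lift.

Call:
step_arm --steps '[{"x": 0, "y": 0, "z": 0, "rx": 0, "ry": 0, "rz": 0, "claw": -1}, {"x": 0, "y": 0, "z": 0, "rx": 0, "ry": 0, "rz": 0, "claw": -1}, {"x": 0, "y": 0, "z": 0, "rx": 0, "ry": 0, "rz": 0, "claw": -1}, {"x": 0, "y": 0, "z": 0, "rx": 0, "ry": 0, "rz": 0, "claw": -1}, {"x": 0, "y": 0, "z": 0, "rx": 0, "ry": 0, "rz": 0, "claw": -1}, {"x": 0, "y": 0, "z": -0.03, "rx": 0, "ry": 0, "rz": 0, "claw": -1}, {"x": 0, "y": 0, "z": -0.07, "rx": 0, "ry": 0, "rz": 0, "claw": -1}, {"x": 0, "y": 0, "z": -0.11, "rx": 0, "ry": 0, "rz": 0, "claw": -1}, {"x": 0, "y": 0, "z": -0.15, "rx": 0, "ry": 0, "rz": 0, "claw": -1}, {"x": 0, "y": 0, "z": -0.19, "rx": 0, "ry": 0, "rz": 0, "claw": -1}]'

```text
time: 3.47
tool_pos: [0.4447, -0.3917, 0.2157]
tool_rot: [-3.141, -0.001, 1.412]
contact_force: [-0.3, -1.5, -1.7]
opening: 0.0446
grip_force: 15.0
```

```bash
python3 - <<'E'
from h import *
x,y=cad(.124)
plan([(x,y,.22),(x,y,.102)])
im,d=read_camera('wrist');cv2.imwrite('pics/w1.png',im)
E
```

```text
(np.float64(0.4875105859062088), np.float64(0.1214554491951928), 0.22) xyz [ 0.6846 -0.0516  0.0202] rot [-0.0009 -0.001  -0.0007] rows> 12.4
(np.float64(0.4875105859062088), np.float64(0.1214554491951928), 0.102) xyz [ 0.6845 -0.0515  0.1775] rot [-0.0009 -0.001  -0.0007] rows> 12.8
t 3.4667 tcp [ 0.4447 -0.3917  0.2157] op 0.04458964294397165 grip 14.970081746578217 F [-0.3 -1.5 -1.7]
```

View pics/w1.png

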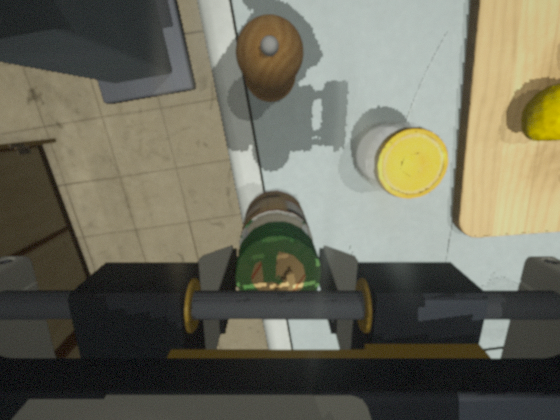

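Call:
step_arm --steps '[{"x": 0, "y": 0, "z": -0.05, "rx": 0, "ry": 0, "rz": 0, "claw": -1}, {"x": 0, "y": 0, "z": -0.09, "rx": 0, "ry": 0, "rz": 0, "claw": -1}, {"x": 0.04, "y": -0.003, "z": -0.09, "rx": 0, "ry": 0, "rz": 0, "claw": -1}, {"x": 0.1, "y": -0.0075, "z": -0.09, "rx": 0, "ry": 0, "rz": 0, "claw": -1}, {"x": 0.15, "y": -0.0113, "z": -0.09, "rx": 0, "ry": 0, "rz": 0, "claw": -1}, {"x": 0.2, "y": -0.015, "z": -0.09, "rx": 0, "ry": 0, "rz": 0, "claw": -1}, {"x": 0.25, "y": -0.019, "z": -0.09, "rx": 0, "ry": 0, "rz": 0, "claw": -1}, {"x": 0.3, "y": -0.0226, "z": -0.09, "rx": 0, "ry": 0, "rz": 0, "claw": -1}, {"x": 0.35, "y": -0.0264, "z": -0.09, "rx": 0, "ry": 0, "rz": 0, "claw": -1}, {"x": 0.4, "y": -0.03, "z": -0.08, "rx": 0, "ry": 0, "rz": 0, "claw": -1}, {"x": 0.45, "y": -0.034, "z": -0.07, "rx": 0, "ry": 0, "rz": 0, "claw": -1}, {"x": 0.48, "y": -0.036, "z": -0.06, "rx": 0, "ry": 0, "rz": 0, "claw": -1}]'

```text
time: 4.52
tool_pos: [0.4746, -0.0289, 0.2593]
tool_rot: [-3.141, -0.001, 1.414]
contact_force: [0.4, -0.6, -0.5]
opening: 0.0443
grip_force: 15.0
```

```bash
python3 - <<'E'
from h import *
x,y=cad(.124)
plan([(x,y,.22),(x,y,.102)])
im,d=read_camera('wrist');cv2.imwrite('pics/w2.png',im)
E
```

```text
(np.float64(0.4875105859062088), np.float64(0.1214554491951928), 0.22) xyz [ 0.2007 -0.0144  0.0779] rot [-0.0003 -0.0016  0.0015] rows> 3.9
(np.float64(0.4875105859062088), np.float64(0.1214554491951928), 0.102) xyz [ 0.2005 -0.0143  0.2353] rot [-0.0003 -0.0016  0.0015] rows> 5.6
t 4.5167 tcp [ 0.4746 -0.0289  0.2593] op 0.04429874707588246 grip 14.970263242721558 F [ 0.4 -0.6 -0.5]
```

View pics/w2.png

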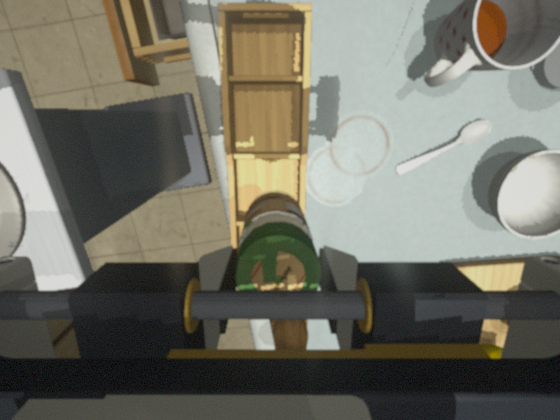

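```bash
cat >> h.py <<'E'
def wcloud():
    s=robot.observe(); im,d=read_camera('wrist'); p=camera_params('wrist')
    v,u=np.mgrid[0:420,0:560]; c=np.stack([(u-p['cx'])/p['fx']*d,(v-p['cy'])/p['fy']*d,d,np.ones_like(d)],-1)
    H=np.array(p['hand_eye']); T=np.eye(4);T[:3,:3]=Ro.from_euler('xyz',s['tool_rot']).as_matrix();T[:3,3]=s['tool_pos']
    return im,d,(c@(T@H).T)[...,:3]
def local(X): c,s=np.cos(CY),np.sin(CY); return (X[:,:2]-CAD)@np.array([[c,-s],[s,c]])
E
python3 - <<'E'
from h import *
im,d,W=wcloud(); X=W[d>0]; L=local(X); k=(X[:,2]>.053)&(X[:,2]<.068)&(abs(L[:,0])<.08)&(L[:,1]>.0)&(L[:,1]<.2)
L=L[k]; print(k.sum())
for a,b in((.03,.06),(.06,.09),(.11,.15)):
    m=L[(L[:,1]>a)&(L[:,1]<b)]; print(a,len(m),np.percentile(m[:,0],[2,98]) if len(m) else '')
m=L[abs(L[:,0])<.03];print('y',np.percentile(m[:,1],[2,50,98]));print(np.histogram(m[:,1],bins=np.arange(0,.2,.006)))
E
```

```text
3321
0.03 401 [-0.05336256  0.04542481]
0.06 440 [-0.05335597  0.04549141]
0.11 661 [-0.05338981  0.04558641]
y [0.09036589 0.15917413 0.16510322]
(array([  0,   0,   0,   0,   0,   0,   0,   0,   0,   0,   0,   0,   0,
         0,   6,  92,   0,   0,   0,   0,   0,   0,   0,   0,   0,   0,
       435, 182,   0,   0,   0,   0,   0]), array([0.   , 0.006, 0.012, 0.018, 0.024, 0.03 , 0.036, 0.042, 0.048,
       0.054, 0.06 , 0.066, 0.072, 0.078, 0.084, 0.09 , 0.096, 0.102,
       0.108, 0.114, 0.12 , 0.126, 0.132, 0.138, 0.144, 0.15 , 0.156,
       0.162, 0.168, 0.174, 0.18 , 0.186, 0.192, 0.198]))
```

```bash
sed -i 's/CAD=np.array(\[.468,-.001\])/CAD=np.array([.4655,0.0])/' h.py; python3 - <<'E'
from h import *
x,y=cad(.124)
plan([(x,y,.102)])
E
```

```text
(np.float64(0.4850105859062088), np.float64(0.1224554491951928), 0.102) xyz [ 0.2013 -0.0161  0.2341] rot [-0.0036 -0.0016  0.005 ] rows> 5.6
t 4.6167 tcp [ 0.4742 -0.0289  0.2583] op 0.04450123979095128 grip 14.972522556781769 F [ 0.9 -0.6 -0.7]
```

Call:
step_arm --steps '[{"x": 0.05, "y": -0.004, "z": 0, "rx": 0, "ry": 0, "rz": 0, "claw": -1}, {"x": 0.1, "y": -0.008, "z": 0, "rx": 0, "ry": 0, "rz": 0, "claw": -1}, {"x": 0.15, "y": -0.012, "z": 0.01, "rx": 0, "ry": 0, "rz": 0, "claw": -1}, {"x": 0.19, "y": -0.0155, "z": 0.03, "rx": 0, "ry": 0, "rz": 0, "claw": -1}, {"x": 0.2013, "y": -0.016, "z": 0.05, "rx": 0, "ry": 0, "rz": 0, "claw": -1}, {"x": 0.2013, "y": -0.016, "z": 0.1, "rx": 0, "ry": 0, "rz": 0, "claw": -1}, {"x": 0.2013, "y": -0.016, "z": 0.14, "rx": 0, "ry": 0, "rz": 0, "claw": -1}, {"x": 0.2013, "y": -0.016, "z": 0.18, "rx": 0, "ry": 0, "rz": 0, "claw": -1}, {"x": 0.2013, "y": -0.016, "z": 0.21, "rx": 0, "ry": 0, "rz": 0, "claw": -1}, {"x": 0.2013, "y": -0.016, "z": 0.225, "rx": 0, "ry": 0, "rz": 0, "claw": -1}, {"x": 0.2013, "y": -0.016, "z": 0.234, "rx": 0, "ry": 0, "rz": 0, "claw": -1}, {"x": 0.2013, "y": -0.016, "z": 0.234, "rx": 0, "ry": 0, "rz": 0, "claw": -1}]'

```text
time: 5.62
tool_pos: [0.4865, 0.1179, 0.0829]
tool_rot: [-3.139, 0.001, 1.411]
contact_force: [-1.4, 0.1, -0.6]
opening: 0.0441
grip_force: 15.0
```

Call:
step_arm --steps '[{"x": 0, "y": 0, "z": 0, "rx": 0, "ry": 0, "rz": 0, "claw": -1}, {"x": 0, "y": 0, "z": 0, "rx": 0, "ry": 0, "rz": 0, "claw": -1}, {"x": 0, "y": 0, "z": 0.001, "rx": 0, "ry": 0, "rz": 0, "claw": -1}]'

```text
time: 5.87
tool_pos: [0.488, 0.1185, 0.0847]
tool_rot: [3.139, -0.0, 1.412]
contact_force: [0.2, 0.3, -0.7]
opening: 0.0446
grip_force: 15.0
```

Call:
step_arm --steps '[{"x": 0.004, "y": -0.003, "z": 0.002, "rx": 0, "ry": 0, "rz": 0, "claw": -1}, {"x": 0.004, "y": -0.003, "z": 0.003, "rx": 0, "ry": 0, "rz": 0, "claw": -1}, {"x": 0.004, "y": -0.003, "z": 0.003, "rx": 0, "ry": 0, "rz": 0, "claw": -1}]'

```text
time: 6.12
tool_pos: [0.4852, 0.122, 0.0814]
tool_rot: [3.141, 0.0, 1.413]
contact_force: [-0.1, -0.0, -0.5]
opening: 0.0446
grip_force: 15.0
```

```bash
python3 - <<'E'
from h import *
for i in range(4):
    s=robot.observe(); print(s['tool_pos'],s['contact_force']); read_camera('wrist')
im,d=read_camera('side');cv2.imwrite('pics/s1.png',cv2.resize(im[130:300,180:340],None,fx=3.5,fy=3.5))
E
```

```text
[0.48518254 0.12204712 0.08144066] [-0.10380328 -0.02632893 -0.46461389]
[0.48527131 0.12198767 0.08145307] [-0.60206392  0.32502663 -0.51785684]
[0.4852943  0.12195242 0.08143597] [-0.48216497  0.76704108 -0.15371085]
[0.48527623 0.12190335 0.08140417] [-0.60700839 -0.02841997 -0.04215934]
```

View pics/s1.png

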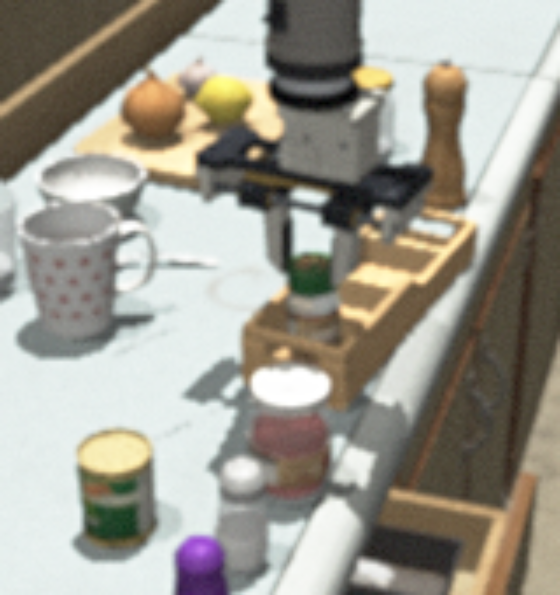

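The jar is inside the deep narrow compartment. I'll release it and go to the jam jar.

Call:
step_arm --steps '[{"x": 0, "y": 0, "z": 0, "rx": 0, "ry": 0, "rz": 0, "claw": 0.6}, {"x": 0, "y": 0, "z": 0, "rx": 0, "ry": 0, "rz": 0, "claw": 0.6}, {"x": 0, "y": 0, "z": 0, "rx": 0, "ry": 0, "rz": 0, "claw": 0.6}, {"x": 0, "y": 0, "z": 0, "rx": 0, "ry": 0, "rz": 0, "claw": 0.6}, {"x": 0, "y": 0, "z": -0.05, "rx": 0, "ry": 0, "rz": 0, "claw": 1}, {"x": 0, "y": 0, "z": -0.1, "rx": 0, "ry": 0, "rz": 0, "claw": 1}, {"x": 0, "y": 0, "z": -0.15, "rx": 0, "ry": 0, "rz": 0, "claw": 1}, {"x": 0.05, "y": 0, "z": -0.15, "rx": 0, "ry": 0, "rz": 0, "claw": 1}, {"x": 0.1, "y": 0, "z": -0.15, "rx": 0, "ry": 0, "rz": 0, "claw": 1}, {"x": 0.15, "y": -0.03, "z": -0.15, "rx": 0, "ry": 0, "rz": 0, "claw": 1}, {"x": 0.15, "y": -0.03, "z": -0.15, "rx": 0, "ry": 0, "rz": 0, "claw": 1}]'

```text
time: 7.28
tool_pos: [0.4789, 0.2418, 0.1938]
tool_rot: [-3.14, -0.002, 1.416]
contact_force: [-1.5, -1.2, 0.3]
opening: 0.0916
grip_force: 0.0
```

```bash
python3 - <<'E'
from h import *
im,d,W=wcloud(); cv2.imwrite('pics/w3.png',im)
X=W[d>0]
for n,(x,y),z in (('jam',(.455,.279),.09),('salt',(.458,.378),.07)):
    m=X[(np.hypot(X[:,0]-x,X[:,1]-y)<.045)&(X[:,2]>z)&(X[:,2]<.12)]
    if len(m): print(n,len(m),(m.min(0)+m.max(0))/2,np.ptp(m,axis=0))
x,y=cad(-.045)
plan([(.455,.279,.195),(.455,.279,.068)])
E
```

```text
jam 3679 [0.45214391 0.28301785 0.09538181] [0.06024506 0.05964788 0.01075473]
salt 1467 [0.45564551 0.38192153 0.08110955] [0.03448396 0.03432904 0.02220509]
(0.455, 0.279, 0.195) xyz [ 0.0469 -0.0402  0.0235] rot [-0.0009 -0.0006  0.0052] rows> 1.2
(0.455, 0.279, 0.068) xyz [ 0.0468 -0.0401  0.1929] rot [-0.0009 -0.0006  0.0052] rows> 3.6
t 7.3333 tcp [0.4794 0.2396 0.1936] op 0.09200890569341602 grip 0.0 F [ 0.7 -0.7 -0.6]
```

View pics/w3.png

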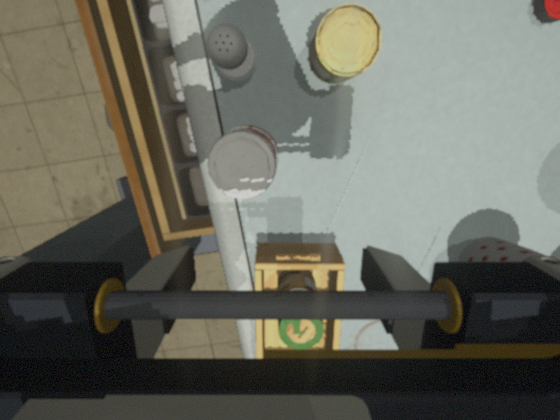

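Spice jar stands upright in its compartment (green lid at ~(330,300)); the jam lid is at (162,242) and the salt shaker at (45,228). Going for the jam.

Call:
step_arm --squeeze 25 --steps '[{"x": 0.049, "y": -0.0434, "z": 0, "rx": 0, "ry": 0, "rz": 0, "claw": 1}, {"x": 0.049, "y": -0.0434, "z": 0, "rx": 0, "ry": 0, "rz": 0, "claw": 1}, {"x": 0.049, "y": -0.0434, "z": 0.05, "rx": 0, "ry": 0, "rz": 0, "claw": 1}, {"x": 0.049, "y": -0.0434, "z": 0.1, "rx": 0, "ry": 0, "rz": 0, "claw": 1}, {"x": 0.049, "y": -0.0434, "z": 0.15, "rx": 0, "ry": 0, "rz": 0, "claw": 1}, {"x": 0.049, "y": -0.0434, "z": 0.18, "rx": 0, "ry": 0, "rz": 0, "claw": 1}, {"x": 0.049, "y": -0.0434, "z": 0.193, "rx": 0, "ry": 0, "rz": 0, "claw": 1}, {"x": 0.049, "y": -0.0434, "z": 0.193, "rx": 0, "ry": 0, "rz": 0, "claw": 1}, {"x": 0.049, "y": -0.0434, "z": 0.193, "rx": 0, "ry": 0, "rz": 0, "claw": -1}, {"x": 0.049, "y": -0.0434, "z": 0.193, "rx": 0, "ry": 0, "rz": 0, "claw": -1}, {"x": 0.049, "y": -0.0434, "z": 0.193, "rx": 0, "ry": 0, "rz": 0, "claw": -1}, {"x": 0.049, "y": -0.0434, "z": 0.193, "rx": 0, "ry": 0, "rz": 0, "claw": -1}]'

```text
time: 8.33
tool_pos: [0.4555, 0.2782, 0.0505]
tool_rot: [3.139, -0.001, 1.412]
contact_force: [-0.9, -0.3, 0.1]
opening: 0.0699
grip_force: 0.0
```

Call:
step_arm --steps '[{"x": 0, "y": 0, "z": 0, "rx": 0, "ry": 0, "rz": 0, "claw": -1}, {"x": 0, "y": 0, "z": 0, "rx": 0, "ry": 0, "rz": 0, "claw": -1}, {"x": 0, "y": 0, "z": 0, "rx": 0, "ry": 0, "rz": 0, "claw": -1}, {"x": 0, "y": 0, "z": 0, "rx": 0, "ry": 0, "rz": 0, "claw": -1}, {"x": 0, "y": 0, "z": 0, "rx": 0, "ry": 0, "rz": 0, "claw": -1}]'

```text
time: 8.75
tool_pos: [0.454, 0.2783, 0.05]
tool_rot: [-3.141, -0.0, 1.412]
contact_force: [-4.4, 1.2, 7.1]
opening: 0.06
grip_force: 25.5
```

Call:
step_arm --steps '[{"x": 0, "y": 0, "z": -0.02, "rx": 0, "ry": 0, "rz": 0, "claw": -1}, {"x": 0, "y": 0, "z": -0.06, "rx": 0, "ry": 0, "rz": 0, "claw": -1}, {"x": 0, "y": 0, "z": -0.1, "rx": 0, "ry": 0, "rz": 0, "claw": -1}, {"x": 0, "y": 0, "z": -0.14, "rx": 0, "ry": 0, "rz": 0, "claw": -1}, {"x": 0, "y": 0, "z": -0.18, "rx": 0, "ry": 0, "rz": 0, "claw": -1}, {"x": -0.01, "y": 0, "z": -0.19, "rx": 0, "ry": 0, "rz": 0, "claw": -1}, {"x": -0.01, "y": 0, "z": -0.19, "rx": 0, "ry": 0, "rz": 0, "claw": -1}]'

```text
time: 9.33
tool_pos: [0.4542, 0.27, 0.1935]
tool_rot: [3.138, -0.002, 1.412]
contact_force: [1.0, 0.8, -3.0]
opening: 0.0603
grip_force: 25.3
```

```bash
python3 - <<'E'
from h import *
x,y=cad(-.045); plan([(x,y,.2),(x,y,.078)])
E
```

```text
(np.float64(0.45841954543726293), np.float64(-0.04443947753051352), 0.2) xyz [-0.4131  0.0718  0.0163] rot [ 0.005  -0.0019 -0.0009] rows> 7.5
(np.float64(0.45841954543726293), np.float64(-0.04443947753051352), 0.078) xyz [-0.4133  0.0711  0.179 ] rot [ 0.005  -0.0019 -0.0009] rows> 8.2
t 9.3333 tcp [0.4542 0.27   0.1935] op 0.060300743646696874 grip 25.25883303235787 F [ 1.   0.8 -3. ]
```

Call:
step_arm --steps '[{"x": -0.03, "y": 0.005, "z": 0, "rx": 0, "ry": 0, "rz": 0, "claw": -1}, {"x": -0.08, "y": 0.014, "z": 0, "rx": 0, "ry": 0, "rz": 0, "claw": -1}, {"x": -0.13, "y": 0.0225, "z": 0, "rx": 0, "ry": 0, "rz": 0, "claw": -1}, {"x": -0.18, "y": 0.031, "z": 0, "rx": 0, "ry": 0, "rz": 0, "claw": -1}, {"x": -0.23, "y": 0.04, "z": 0, "rx": 0, "ry": 0, "rz": 0, "claw": -1}, {"x": -0.28, "y": 0.048, "z": 0, "rx": 0, "ry": 0, "rz": 0, "claw": -1}, {"x": -0.33, "y": 0.057, "z": 0, "rx": 0, "ry": 0, "rz": 0, "claw": -1}, {"x": -0.37, "y": 0.064, "z": 0.01, "rx": 0, "ry": 0, "rz": 0, "claw": -1}, {"x": -0.4, "y": 0.07, "z": 0.03, "rx": 0, "ry": 0, "rz": 0, "claw": -1}, {"x": -0.413, "y": 0.0715, "z": 0.06, "rx": 0, "ry": 0, "rz": 0, "claw": -1}, {"x": -0.413, "y": 0.0715, "z": 0.06, "rx": 0, "ry": 0, "rz": 0, "claw": -1}, {"x": -0.413, "y": 0.0715, "z": 0.06, "rx": 0, "ry": 0, "rz": 0, "claw": -1}]'

```text
time: 10.33
tool_pos: [0.4553, -0.0437, 0.1442]
tool_rot: [-3.135, -0.001, 1.41]
contact_force: [0.7, 0.4, -3.1]
opening: 0.0599
grip_force: 25.2
```

```bash
python3 - <<'E'
from h import *
im,d,W=wcloud(); cv2.imwrite('pics/w4.png',im)
X=W[d>0]; L=local(X)
k=(X[:,2]>.053)&(X[:,2]<.068)&(abs(L[:,0])<.06)&(L[:,1]>.01)&(L[:,1]<.17);m=L[k];print(k.sum(),np.percentile(m,[2,98],axis=0))
x,y=cad(-.045); plan([(x,y,.078)])
E
```

```text
3909 [[-0.05058282  0.01340469]
 [ 0.04811428  0.11200829]]
(np.float64(0.45841954543726293), np.float64(-0.04443947753051352), 0.078) xyz [-0.0011  0.0033  0.1152] rot [-0.0041 -0.0007 -0.0018] rows> 2.1
t 10.3833 tcp [ 0.4564 -0.0434  0.1454] op 0.06037863322365819 grip 25.229081486832 F [-0.4  1.  -2.8]
```

View pics/w4.png

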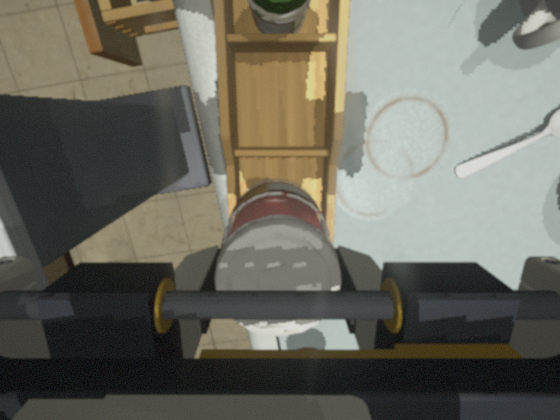

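Call:
step_arm --steps '[{"x": -0.004, "y": 0.002, "z": 0.03, "rx": 0, "ry": 0, "rz": 0, "claw": -1}, {"x": -0.004, "y": 0.002, "z": 0.06, "rx": 0, "ry": 0, "rz": 0, "claw": -1}, {"x": -0.004, "y": 0.002, "z": 0.08, "rx": 0, "ry": 0, "rz": 0, "claw": -1}, {"x": -0.004, "y": 0.002, "z": 0.1, "rx": 0, "ry": 0, "rz": 0, "claw": -1}, {"x": -0.004, "y": 0.002, "z": 0.108, "rx": 0, "ry": 0, "rz": 0, "claw": -1}, {"x": -0.004, "y": 0.002, "z": 0.113, "rx": 0, "ry": 0, "rz": 0, "claw": -1}, {"x": -0.004, "y": 0.002, "z": 0.113, "rx": 0, "ry": 0, "rz": 0, "claw": -1}, {"x": -0.004, "y": 0.002, "z": 0.113, "rx": 0, "ry": 0, "rz": 0, "claw": -1}]'

```text
time: 11.05
tool_pos: [0.459, -0.0468, 0.0626]
tool_rot: [3.14, 0.0, 1.413]
contact_force: [-0.1, -0.3, -2.6]
opening: 0.0603
grip_force: 25.2
```

Call:
step_arm --steps '[{"x": 0, "y": 0, "z": 0.002, "rx": 0, "ry": 0, "rz": 0, "claw": -1}, {"x": 0, "y": 0, "z": 0.005, "rx": 0, "ry": 0, "rz": 0, "claw": -1}, {"x": 0, "y": 0, "z": 0.005, "rx": 0, "ry": 0, "rz": 0, "claw": -1}, {"x": 0, "y": 0, "z": 0.005, "rx": 0, "ry": 0, "rz": 0, "claw": -1}]'

```text
time: 11.38
tool_pos: [0.4584, -0.047, 0.0582]
tool_rot: [3.141, 0.0, 1.412]
contact_force: [-0.5, -0.0, -2.4]
opening: 0.0603
grip_force: 25.2
```

Call:
step_arm --steps '[{"x": 0, "y": 0, "z": 0.0015, "rx": 0, "ry": 0, "rz": 0, "claw": -1}, {"x": 0, "y": 0, "z": 0.0015, "rx": 0, "ry": 0, "rz": 0, "claw": -1}, {"x": 0, "y": 0, "z": 0.0015, "rx": 0, "ry": 0, "rz": 0, "claw": -1}]'

```text
time: 11.63
tool_pos: [0.4585, -0.0471, 0.0579]
tool_rot: [3.141, 0.0, 1.412]
contact_force: [-3.0, -0.2, 8.4]
opening: 0.0602
grip_force: 25.4
```

Floor contact. Release, then go to the salt shaker.

Call:
step_arm --steps '[{"x": 0, "y": 0, "z": 0, "rx": 0, "ry": 0, "rz": 0, "claw": 1}, {"x": 0, "y": 0, "z": 0, "rx": 0, "ry": 0, "rz": 0, "claw": 1}, {"x": 0, "y": 0, "z": 0, "rx": 0, "ry": 0, "rz": 0, "claw": 1}, {"x": 0, "y": 0, "z": 0, "rx": 0, "ry": 0, "rz": 0, "claw": 1}, {"x": 0, "y": 0, "z": 0, "rx": 0, "ry": 0, "rz": 0, "claw": 1}, {"x": 0, "y": 0, "z": -0.04, "rx": 0, "ry": 0, "rz": 0, "claw": 1}, {"x": 0, "y": 0, "z": -0.09, "rx": 0, "ry": 0, "rz": 0, "claw": 1}, {"x": 0, "y": 0, "z": -0.14, "rx": 0, "ry": 0, "rz": 0, "claw": 1}, {"x": 0.04, "y": -0.005, "z": -0.18, "rx": 0, "ry": 0, "rz": 0, "claw": 1}, {"x": 0.09, "y": -0.01, "z": -0.18, "rx": 0, "ry": 0, "rz": 0, "claw": 1}, {"x": 0.14, "y": -0.02, "z": -0.18, "rx": 0, "ry": 0, "rz": 0, "claw": 1}, {"x": 0.19, "y": -0.03, "z": -0.18, "rx": 0, "ry": 0, "rz": 0, "claw": 1}]'

```text
time: 12.63
tool_pos: [0.4589, 0.0986, 0.1927]
tool_rot: [3.14, -0.0, 1.411]
contact_force: [0.4, 0.0, -0.4]
opening: 0.0915
grip_force: 0.0
```

```bash
python3 - <<'E'
from h import *
plan([(.457,.3795,.2),(.457,.3795,.062)])
E
```

```text
(0.457, 0.3795, 0.2) xyz [ 0.3693 -0.0622  0.0156] rot [ 0.0025 -0.0005 -0.0026] rows> 6.7
(0.457, 0.3795, 0.062) xyz [ 0.3693 -0.0626  0.1996] rot [ 0.0025 -0.0005 -0.0026] rows> 7.6
t 12.6333 tcp [0.4589 0.0986 0.1927] op 0.09151486118742008 grip 0.0 F [ 0.4  0.  -0.4]
```

Call:
step_arm --squeeze 15 --steps '[{"x": 0.05, "y": -0.008, "z": 0, "rx": 0, "ry": 0, "rz": 0, "claw": 0.7}, {"x": 0.1, "y": -0.016, "z": 0, "rx": 0, "ry": 0, "rz": 0, "claw": 0.7}, {"x": 0.15, "y": -0.025, "z": 0, "rx": 0, "ry": 0, "rz": 0, "claw": 0.7}, {"x": 0.2, "y": -0.034, "z": 0, "rx": 0, "ry": 0, "rz": 0, "claw": 0.7}, {"x": 0.25, "y": -0.042, "z": 0, "rx": 0, "ry": 0, "rz": 0, "claw": 0.7}, {"x": 0.3, "y": -0.05, "z": 0, "rx": 0, "ry": 0, "rz": 0, "claw": 0.7}, {"x": 0.34, "y": -0.058, "z": 0, "rx": 0, "ry": 0, "rz": 0, "claw": 0.7}, {"x": 0.3693, "y": -0.0624, "z": 0.01, "rx": 0, "ry": 0, "rz": 0, "claw": 0.7}, {"x": 0.3693, "y": -0.0624, "z": 0.05, "rx": 0, "ry": 0, "rz": 0, "claw": 0.7}, {"x": 0.3693, "y": -0.0624, "z": 0.09, "rx": 0, "ry": 0, "rz": 0, "claw": 0.7}, {"x": 0.3693, "y": -0.0624, "z": 0.09, "rx": 0, "ry": 0, "rz": 0, "claw": 0.7}, {"x": 0.3693, "y": -0.0624, "z": 0.09, "rx": 0, "ry": 0, "rz": 0, "claw": 0.7}]'

```text
time: 13.63
tool_pos: [0.4554, 0.3776, 0.1233]
tool_rot: [-3.139, 0.003, 1.412]
contact_force: [0.8, 0.3, 1.0]
opening: 0.0783
grip_force: 0.0
```

```bash
python3 - <<'E'
from h import *
plan([(.457,.3795,.062)])
E
```

```text
(0.457, 0.3795, 0.062) xyz [0.0031 0.0021 0.107 ] rot [-0.0037  0.0034 -0.0008] rows> 1.9
t 13.6333 tcp [0.4554 0.3776 0.1233] op 0.07828456690784075 grip 0.0 F [0.8 0.3 1. ]
```

Call:
step_arm --steps '[{"x": 0.002, "y": 0, "z": 0.04, "rx": 0, "ry": 0, "rz": 0, "claw": 0.7}, {"x": 0.002, "y": 0, "z": 0.08, "rx": 0, "ry": 0, "rz": 0, "claw": 0.7}, {"x": 0.002, "y": 0, "z": 0.106, "rx": 0, "ry": 0, "rz": 0, "claw": 0.7}, {"x": 0.002, "y": 0, "z": 0.106, "rx": 0, "ry": 0, "rz": 0, "claw": 0.7}, {"x": 0.002, "y": 0, "z": 0.106, "rx": 0, "ry": 0, "rz": 0, "claw": -1}, {"x": 0.002, "y": 0, "z": 0.106, "rx": 0, "ry": 0, "rz": 0, "claw": -1}, {"x": 0.002, "y": 0, "z": 0.106, "rx": 0, "ry": 0, "rz": 0, "claw": -1}, {"x": 0.002, "y": 0, "z": 0.106, "rx": 0, "ry": 0, "rz": 0, "claw": -1}, {"x": 0.002, "y": 0, "z": 0.106, "rx": 0, "ry": 0, "rz": 0, "claw": -1}, {"x": 0.002, "y": 0, "z": 0.106, "rx": 0, "ry": 0, "rz": 0, "claw": -1}, {"x": 0.002, "y": 0, "z": 0.106, "rx": 0, "ry": 0, "rz": 0, "claw": -1}, {"x": 0.002, "y": 0, "z": 0.106, "rx": 0, "ry": 0, "rz": 0, "claw": -1}]'

```text
time: 14.63
tool_pos: [0.4566, 0.3798, 0.0452]
tool_rot: [3.141, -0.0, 1.412]
contact_force: [0.5, -0.4, 1.7]
opening: 0.0328
grip_force: 15.0
```

Call:
step_arm --steps '[{"x": 0, "y": 0, "z": 0, "rx": 0, "ry": 0, "rz": 0, "claw": -1}, {"x": 0, "y": 0, "z": 0, "rx": 0, "ry": 0, "rz": 0, "claw": -1}, {"x": 0, "y": 0, "z": -0.03, "rx": 0, "ry": 0, "rz": 0, "claw": -1}, {"x": 0, "y": 0, "z": -0.08, "rx": 0, "ry": 0, "rz": 0, "claw": -1}, {"x": 0, "y": 0, "z": -0.13, "rx": 0, "ry": 0, "rz": 0, "claw": -1}, {"x": 0, "y": 0, "z": -0.18, "rx": 0, "ry": 0, "rz": 0, "claw": -1}, {"x": 0, "y": 0, "z": -0.2, "rx": 0, "ry": 0, "rz": 0, "claw": -1}, {"x": 0, "y": 0, "z": -0.2, "rx": 0, "ry": 0, "rz": 0, "claw": -1}]'

```text
time: 15.3
tool_pos: [0.4583, 0.3808, 0.1994]
tool_rot: [3.135, -0.005, 1.412]
contact_force: [0.0, -0.2, -1.3]
opening: 0.033
grip_force: 15.0
```

```bash
python3 - <<'E'
from h import *
x,y=cad(-.124); plan([(x,y,.2),(x,y,.071)])
E
```

```text
(np.float64(0.4459894140937912), np.float64(-0.1224554491951928), 0.2) xyz [-0.6653  0.0897  0.0215] rot [ 0.008  -0.0069 -0.0008] rows> 12.1
(np.float64(0.4459894140937912), np.float64(-0.1224554491951928), 0.071) xyz [-0.6662  0.0886  0.1935] rot [ 0.008  -0.0069 -0.0008] rows> 12.6
t 15.3 tcp [0.4583 0.3808 0.1994] op 0.03296430507813712 grip 14.999913215870038 F [ 0.  -0.2 -1.3]
```

Call:
step_arm --steps '[{"x": -0.04, "y": 0.005, "z": 0, "rx": 0, "ry": 0, "rz": 0, "claw": -1}, {"x": -0.09, "y": 0.012, "z": 0, "rx": 0, "ry": 0, "rz": 0, "claw": -1}, {"x": -0.14, "y": 0.019, "z": 0, "rx": 0, "ry": 0, "rz": 0, "claw": -1}, {"x": -0.19, "y": 0.026, "z": 0, "rx": 0, "ry": 0, "rz": 0, "claw": -1}, {"x": -0.24, "y": 0.032, "z": 0, "rx": 0, "ry": 0, "rz": 0, "claw": -1}, {"x": -0.29, "y": 0.039, "z": 0, "rx": 0, "ry": 0, "rz": 0, "claw": -1}, {"x": -0.34, "y": 0.046, "z": 0, "rx": 0, "ry": 0, "rz": 0, "claw": -1}, {"x": -0.39, "y": 0.053, "z": 0, "rx": 0, "ry": 0, "rz": 0, "claw": -1}, {"x": -0.44, "y": 0.059, "z": 0, "rx": 0, "ry": 0, "rz": 0, "claw": -1}, {"x": -0.49, "y": 0.066, "z": 0, "rx": 0, "ry": 0, "rz": 0, "claw": -1}, {"x": -0.54, "y": 0.073, "z": 0, "rx": 0, "ry": 0, "rz": 0, "claw": -1}, {"x": -0.59, "y": 0.079, "z": 0, "rx": 0, "ry": 0, "rz": 0, "claw": -1}]'

```text
time: 16.3
tool_pos: [0.4437, -0.0682, 0.1933]
tool_rot: [-3.139, -0.0, 1.412]
contact_force: [1.2, -0.4, -1.3]
opening: 0.0325
grip_force: 15.0
```

Call:
step_arm --steps '[{"x": -0.04, "y": 0.005, "z": 0, "rx": 0, "ry": 0, "rz": 0, "claw": -1}, {"x": -0.07, "y": 0.009, "z": 0, "rx": 0, "ry": 0, "rz": 0, "claw": -1}, {"x": -0.075, "y": 0.01, "z": 0.02, "rx": 0, "ry": 0, "rz": 0, "claw": -1}, {"x": -0.075, "y": 0.01, "z": 0.05, "rx": 0, "ry": 0, "rz": 0, "claw": -1}, {"x": -0.075, "y": 0.01, "z": 0.05, "rx": 0, "ry": 0, "rz": 0, "claw": -1}]'

```text
time: 16.72
tool_pos: [0.4402, -0.1227, 0.1527]
tool_rot: [-3.132, -0.003, 1.41]
contact_force: [-1.9, 0.7, -2.2]
opening: 0.0331
grip_force: 15.0
```

```bash
python3 - <<'E'
from h import *
im,d,W=wcloud(); cv2.imwrite('pics/w5.png',im)
X=W[d>0]; L=local(X)
k=(X[:,2]>.053)&(X[:,2]<.068)&(abs(L[:,0])<.06)&(L[:,1]>.01)&(L[:,1]<.06);m=L[k];print(k.sum(),np.percentile(m,[2,98],axis=0))
x,y=cad(-.124); plan([(x,y,.071)])
E
```

```text
937 [[-0.05065433  0.01059824]
 [ 0.0481596   0.03623514]]
(np.float64(0.4459894140937912), np.float64(-0.1224554491951928), 0.071) xyz [0.001  0.0073 0.1367] rot [-0.0092 -0.0025 -0.0018] rows> 2.5
t 16.7667 tcp [ 0.4412 -0.1226  0.1546] op 0.0331813781202243 grip 14.999904111027718 F [-0.7  0.6 -0.8]
```

View pics/w5.png

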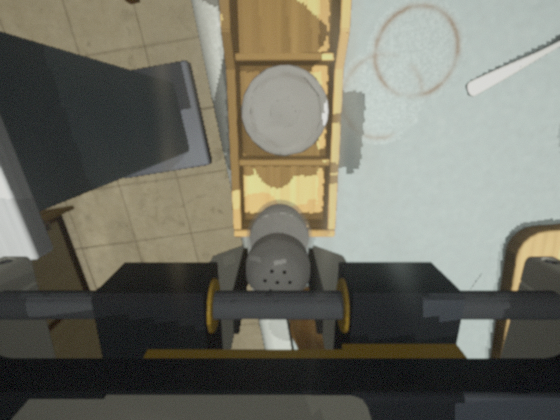

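Jam jar stands in its compartment (lid at (110,285)). Lowering the salt shaker.

Call:
step_arm --steps '[{"x": 0.001, "y": 0.005, "z": 0.03, "rx": 0, "ry": 0, "rz": 0, "claw": -1}, {"x": 0.001, "y": 0.005, "z": 0.07, "rx": 0, "ry": 0, "rz": 0, "claw": -1}, {"x": 0.001, "y": 0.005, "z": 0.1, "rx": 0, "ry": 0, "rz": 0, "claw": -1}, {"x": 0.001, "y": 0.005, "z": 0.12, "rx": 0, "ry": 0, "rz": 0, "claw": -1}, {"x": 0.001, "y": 0.005, "z": 0.128, "rx": 0, "ry": 0, "rz": 0, "claw": -1}, {"x": 0.001, "y": 0.005, "z": 0.131, "rx": 0, "ry": 0, "rz": 0, "claw": -1}, {"x": 0.001, "y": 0.005, "z": 0.131, "rx": 0, "ry": 0, "rz": 0, "claw": -1}, {"x": 0.001, "y": 0.005, "z": 0.131, "rx": 0, "ry": 0, "rz": 0, "claw": -1}, {"x": 0.001, "y": 0.005, "z": 0.131, "rx": 0, "ry": 0, "rz": 0, "claw": -1}]'

```text
time: 17.52
tool_pos: [0.4482, -0.1235, 0.0603]
tool_rot: [3.139, 0.001, 1.412]
contact_force: [-0.3, 0.1, -0.7]
opening: 0.0324
grip_force: 15.0
```

Call:
step_arm --steps '[{"x": 0, "y": -0.002, "z": 0.004, "rx": 0, "ry": 0, "rz": 0, "claw": -1}, {"x": 0, "y": -0.002, "z": 0.008, "rx": 0, "ry": 0, "rz": 0, "claw": -1}, {"x": 0, "y": -0.002, "z": 0.008, "rx": 0, "ry": 0, "rz": 0, "claw": -1}, {"x": 0, "y": -0.002, "z": 0.008, "rx": 0, "ry": 0, "rz": 0, "claw": -1}]'

```text
time: 17.85
tool_pos: [0.4459, -0.123, 0.0532]
tool_rot: [3.141, 0.0, 1.412]
contact_force: [0.2, 0.3, -0.1]
opening: 0.0329
grip_force: 15.0
```

Call:
step_arm --steps '[{"x": 0, "y": 0, "z": 0.0006, "rx": 0, "ry": 0, "rz": 0, "claw": -1}, {"x": 0, "y": 0, "z": 0.0006, "rx": 0, "ry": 0, "rz": 0, "claw": 0.6}, {"x": 0, "y": 0, "z": 0.0006, "rx": 0, "ry": 0, "rz": 0, "claw": 0.6}, {"x": 0, "y": 0, "z": 0.0006, "rx": 0, "ry": 0, "rz": 0, "claw": 0.6}, {"x": 0, "y": 0, "z": 0.0006, "rx": 0, "ry": 0, "rz": 0, "claw": 0.6}, {"x": 0, "y": 0, "z": -0.03, "rx": 0, "ry": 0, "rz": 0, "claw": 0.7}, {"x": 0, "y": 0, "z": -0.08, "rx": 0, "ry": 0, "rz": 0, "claw": 0.7}, {"x": 0, "y": 0, "z": -0.13, "rx": 0, "ry": 0, "rz": 0, "claw": 0.7}, {"x": 0, "y": 0, "z": -0.18, "rx": 0, "ry": 0, "rz": 0, "claw": 0.7}, {"x": 0, "y": 0, "z": -0.21, "rx": 0, "ry": 0, "rz": 0, "claw": 0.7}, {"x": -0.03, "y": 0, "z": -0.23, "rx": 0, "ry": 0, "rz": 0, "claw": 0.7}, {"x": -0.08, "y": 0, "z": -0.23, "rx": 0, "ry": 0, "rz": 0, "claw": 0.7}]'

```text
time: 18.85
tool_pos: [0.4382, -0.1815, 0.2296]
tool_rot: [3.135, 0.002, 1.416]
contact_force: [1.6, -0.5, 0.4]
opening: 0.0779
grip_force: 0.0
```

```bash
python3 - <<'E'
from h import *
plan([(.460,-.270,.24),(.460,-.270,.141)])
E
```

```text
(0.46, -0.27, 0.24) xyz [-0.1121  0.0467  0.012 ] rot [0.0088 0.0023 0.0045] rows> 2.2
(0.46, -0.27, 0.141) xyz [-0.1119  0.0458  0.144 ] rot [0.0088 0.0023 0.0045] rows> 3.4
t 18.85 tcp [ 0.4382 -0.1815  0.2296] op 0.07785809741580034 grip 0.0 F [ 1.6 -0.5  0.4]
```

Call:
step_arm --squeeze 25 --steps '[{"x": -0.05, "y": 0.02, "z": 0, "rx": 0, "ry": 0, "rz": 0, "claw": 0.7}, {"x": -0.09, "y": 0.04, "z": 0, "rx": 0, "ry": 0, "rz": 0, "claw": 0.7}, {"x": -0.112, "y": 0.046, "z": 0, "rx": 0, "ry": 0, "rz": 0, "claw": 0.7}, {"x": -0.112, "y": 0.046, "z": 0.01, "rx": 0, "ry": 0, "rz": 0, "claw": 0.7}, {"x": -0.112, "y": 0.046, "z": 0.01, "rx": 0, "ry": 0, "rz": 0, "claw": 0.7}, {"x": -0.112, "y": 0.046, "z": 0.01, "rx": 0, "ry": 0, "rz": 0, "claw": 0.7}]'

```text
time: 19.35
tool_pos: [0.4566, -0.2695, 0.2174]
tool_rot: [-3.14, -0.001, 1.412]
contact_force: [-0.5, -0.6, -0.1]
opening: 0.0783
grip_force: 0.0
```

```bash
python3 - <<'E'
from h import *
im,d,W=wcloud();X=W[d>0]
m=X[(np.hypot(X[:,0]-.46,X[:,1]+.27)<.045)&(X[:,2]>.125)&(X[:,2]<.185)];print(len(m),(m.min(0)+m.max(0))/2,np.ptp(m,axis=0))
plan([(.460,-.270,.141)])
E
```

```text
2624 [ 0.45734789 -0.26915606  0.15207977] [0.04938466 0.0492457  0.03980337]
(0.46, -0.27, 0.141) xyz [-0.0003  0.0044  0.1279] rot [-0.0014 -0.0011  0.0001] rows> 2.3
t 19.4 tcp [ 0.4569 -0.2694  0.2179] op 0.07812199474205882 grip 0.0 F [ 0.4 -0.9 -0.2]
```

Call:
step_arm --steps '[{"x": 0, "y": 0.002, "z": 0.03, "rx": 0, "ry": 0, "rz": 0, "claw": 0.7}, {"x": 0, "y": 0.002, "z": 0.07, "rx": 0, "ry": 0, "rz": 0, "claw": 0.7}, {"x": 0, "y": 0.002, "z": 0.11, "rx": 0, "ry": 0, "rz": 0, "claw": 0.7}, {"x": 0, "y": 0.002, "z": 0.127, "rx": 0, "ry": 0, "rz": 0, "claw": 0.7}, {"x": 0, "y": 0.002, "z": 0.127, "rx": 0, "ry": 0, "rz": 0, "claw": 0.7}, {"x": 0, "y": 0.002, "z": 0.127, "rx": 0, "ry": 0, "rz": 0, "claw": -1}, {"x": 0, "y": 0.002, "z": 0.127, "rx": 0, "ry": 0, "rz": 0, "claw": -1}, {"x": 0, "y": 0.002, "z": 0.127, "rx": 0, "ry": 0, "rz": 0, "claw": -1}, {"x": 0, "y": 0.002, "z": 0.127, "rx": 0, "ry": 0, "rz": 0, "claw": -1}, {"x": 0, "y": 0.002, "z": 0.127, "rx": 0, "ry": 0, "rz": 0, "claw": -1}, {"x": 0, "y": 0.002, "z": 0.127, "rx": 0, "ry": 0, "rz": 0, "claw": -1}, {"x": 0, "y": 0.002, "z": 0.127, "rx": 0, "ry": 0, "rz": 0, "claw": -1}]'

```text
time: 20.4
tool_pos: [0.4586, -0.271, 0.1235]
tool_rot: [3.141, 0.001, 1.412]
contact_force: [-1.8, 0.2, 4.9]
opening: 0.0415
grip_force: 22.6
```

Call:
step_arm --steps '[{"x": 0, "y": 0, "z": 0, "rx": 0, "ry": 0, "rz": 0, "claw": -1}, {"x": 0, "y": 0, "z": 0, "rx": 0, "ry": 0, "rz": 0, "claw": -1}]'

```text
time: 20.57
tool_pos: [0.4587, -0.2711, 0.1234]
tool_rot: [3.141, 0.001, 1.412]
contact_force: [-1.6, -0.6, 5.8]
opening: 0.0417
grip_force: 23.1
```

Call:
step_arm --steps '[{"x": 0, "y": 0, "z": -0.02, "rx": 0, "ry": 0, "rz": 0, "claw": -1}, {"x": 0, "y": 0, "z": -0.06, "rx": 0, "ry": 0, "rz": 0, "claw": -1}, {"x": 0, "y": 0, "z": -0.1, "rx": 0, "ry": 0, "rz": 0, "claw": -1}, {"x": 0, "y": 0, "z": -0.14, "rx": 0, "ry": 0, "rz": 0, "claw": -1}, {"x": 0, "y": 0, "z": -0.18, "rx": 0, "ry": 0, "rz": 0, "claw": -1}, {"x": 0, "y": 0, "z": -0.2, "rx": 0, "ry": 0, "rz": 0, "claw": -1}, {"x": 0, "y": 0, "z": -0.2, "rx": 0, "ry": 0, "rz": 0, "claw": -1}]'

```text
time: 21.15
tool_pos: [0.4601, -0.2718, 0.2764]
tool_rot: [3.135, 0.003, 1.412]
contact_force: [0.3, 0.1, -0.4]
opening: 0.0417
grip_force: 21.2
```

```bash
python3 - <<'E'
from h import *
x,y=cad(.045); plan([(x,y,.25),(x,y,.15)])
im,d=read_camera('side');cv2.imwrite('pics/s2.png',cv2.resize(im[60:270,200:360],None,fx=2.8,fy=2.8))
E
```

```text
(np.float64(0.4725804545627371), np.float64(0.04443947753051352), 0.25) xyz [ 0.4192 -0.0505  0.0588] rot [ 0.008   0.0043 -0.0009] rows> 7.7
(np.float64(0.4725804545627371), np.float64(0.04443947753051352), 0.15) xyz [ 0.4197 -0.0514  0.1921] rot [ 0.008   0.0043 -0.0009] rows> 8.4
t 21.15 tcp [ 0.4601 -0.2718  0.2764] op 0.04172598227698943 grip 21.159328425273998 F [ 0.3  0.1 -0.4]
```

View pics/s2.png

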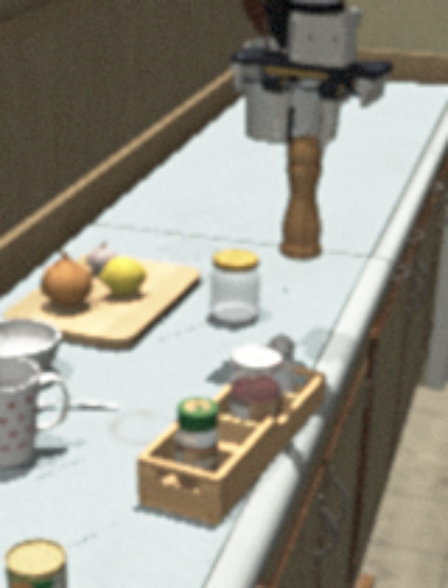

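```bash
python3 - <<'E'
from h import *
im,d=read_camera('side');X=cloud('side',d).reshape(-1,3)
m=X[(np.hypot(X[:,0]-.46,X[:,1]+.268)<.045)&(X[:,2]>.08)&(X[:,2]<.34)]
for z in np.arange(.08,.34,.01):
    k=m[(m[:,2]>=z)&(m[:,2]<z+.01)]
    if len(k): print(round(z,2),len(k),np.round([k[:,0].min(),k[:,0].max(),np.median(k[:,1]),np.ptp(k[:,0])],3))
s=robot.observe();print(s['tool_pos'],s['contact_force'],s['opening'])
im,d,W=wcloud();cv2.imwrite('pics/w6.png',im)
E
```

```text
0.15 34 [ 0.431  0.489 -0.243  0.057]
0.16 49 [ 0.431  0.485 -0.244  0.054]
0.17 31 [ 0.435  0.486 -0.245  0.051]
0.18 38 [ 0.435  0.485 -0.245  0.05 ]
0.19 43 [ 0.433  0.487 -0.245  0.054]
0.2 41 [ 0.438  0.484 -0.248  0.046]
0.21 35 [ 0.44   0.481 -0.25   0.04 ]
0.22 28 [ 0.443  0.479 -0.252  0.037]
0.23 26 [ 0.443  0.477 -0.253  0.033]
0.24 25 [ 0.442  0.477 -0.251  0.035]
0.25 33 [ 0.44   0.481 -0.25   0.041]
0.26 34 [ 0.439  0.481 -0.249  0.042]
0.27 32 [ 0.439  0.483 -0.25   0.044]
0.28 38 [ 0.438  0.483 -0.248  0.044]
0.29 45 [ 0.436  0.492 -0.252  0.057]
0.3 63 [ 0.424  0.5   -0.261  0.076]
0.31 48 [ 0.423  0.501 -0.263  0.078]
0.32 36 [ 0.423  0.501 -0.259  0.079]
0.33 40 [ 0.423  0.502 -0.262  0.08 ]
[ 0.45855583 -0.27068374  0.27205174] [ 1.17778617  0.17949905 -2.07021847] 0.04206988050136056
```

View pics/w6.png

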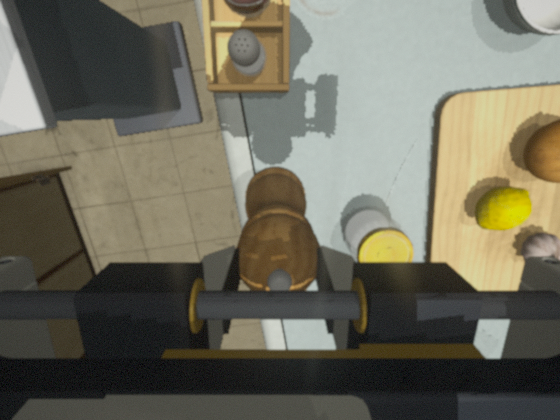

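Mill held upright, its foot about 0.15 m up; salt shaker stands in its compartment (cap at (45,245)). Carrying the mill over.

Call:
step_arm --steps '[{"x": 0.03, "y": -0.004, "z": 0, "rx": 0, "ry": 0, "rz": 0, "claw": -1}, {"x": 0.07, "y": -0.0085, "z": 0, "rx": 0, "ry": 0, "rz": 0, "claw": -1}, {"x": 0.11, "y": -0.0135, "z": 0, "rx": 0, "ry": 0, "rz": 0, "claw": -1}, {"x": 0.15, "y": -0.018, "z": 0, "rx": 0, "ry": 0, "rz": 0, "claw": -1}, {"x": 0.19, "y": -0.023, "z": 0, "rx": 0, "ry": 0, "rz": 0, "claw": -1}, {"x": 0.23, "y": -0.028, "z": 0, "rx": 0, "ry": 0, "rz": 0, "claw": -1}, {"x": 0.27, "y": -0.033, "z": 0, "rx": 0, "ry": 0, "rz": 0, "claw": -1}, {"x": 0.31, "y": -0.038, "z": 0, "rx": 0, "ry": 0, "rz": 0, "claw": -1}, {"x": 0.35, "y": -0.043, "z": 0, "rx": 0, "ry": 0, "rz": 0, "claw": -1}, {"x": 0.38, "y": -0.047, "z": 0, "rx": 0, "ry": 0, "rz": 0, "claw": -1}, {"x": 0.405, "y": -0.05, "z": 0, "rx": 0, "ry": 0, "rz": 0, "claw": -1}, {"x": 0.418, "y": -0.0515, "z": 0, "rx": 0, "ry": 0, "rz": 0, "claw": -1}]'

```text
time: 22.3
tool_pos: [0.4691, 0.0469, 0.2709]
tool_rot: [-3.138, -0.0, 1.414]
contact_force: [0.5, -0.2, -1.8]
opening: 0.041
grip_force: 21.1
```

Call:
step_arm --steps '[{"x": 0, "y": 0, "z": 0.02, "rx": 0, "ry": 0, "rz": 0, "claw": -1}, {"x": 0, "y": 0, "z": 0.02, "rx": 0, "ry": 0, "rz": 0, "claw": -1}, {"x": 0, "y": 0, "z": 0.02, "rx": 0, "ry": 0, "rz": 0, "claw": -1}]'

```text
time: 22.55
tool_pos: [0.4692, 0.0445, 0.2565]
tool_rot: [-3.138, 0.001, 1.412]
contact_force: [0.6, 0.2, -1.4]
opening: 0.041
grip_force: 21.1
```

```bash
python3 - <<'E'
from h import *
im,d,W=wcloud()
X=W[d>0]; L=local(X)
k=(X[:,2]>.053)&(X[:,2]<.068)&(abs(L[:,0])<.06)&(L[:,1]>.06)&(L[:,1]<.19);m=L[k];print(k.sum(),np.percentile(m,[2,98],axis=0))
x,y=cad(.045); plan([(x,y,.1514)])
E
```

```text
2104 [[-0.05058568  0.0637896 ]
 [ 0.04801992  0.16353239]]
(np.float64(0.4725804545627371), np.float64(0.04443947753051352), 0.1514) xyz [0.0009 0.004  0.1665] rot [-0.0025  0.0006 -0.0017] rows> 3.0
t 22.6 tcp [0.4698 0.0443 0.2573] op 0.041046883056314945 grip 21.14020807784982 F [-0.1 -1.  -1.7]
```

Call:
step_arm --steps '[{"x": 0.001, "y": 0.002, "z": 0.03, "rx": 0, "ry": 0, "rz": 0, "claw": -1}, {"x": 0.001, "y": 0.002, "z": 0.06, "rx": 0, "ry": 0, "rz": 0, "claw": -1}, {"x": 0.001, "y": 0.002, "z": 0.09, "rx": 0, "ry": 0, "rz": 0, "claw": -1}, {"x": 0.001, "y": 0.002, "z": 0.12, "rx": 0, "ry": 0, "rz": 0, "claw": -1}, {"x": 0.001, "y": 0.002, "z": 0.14, "rx": 0, "ry": 0, "rz": 0, "claw": -1}, {"x": 0.001, "y": 0.002, "z": 0.152, "rx": 0, "ry": 0, "rz": 0, "claw": -1}, {"x": 0.001, "y": 0.002, "z": 0.158, "rx": 0, "ry": 0, "rz": 0, "claw": -1}, {"x": 0.001, "y": 0.002, "z": 0.16, "rx": 0, "ry": 0, "rz": 0, "claw": -1}, {"x": 0.001, "y": 0.002, "z": 0.16, "rx": 0, "ry": 0, "rz": 0, "claw": -1}, {"x": 0.001, "y": 0.002, "z": 0.16, "rx": 0, "ry": 0, "rz": 0, "claw": -1}]'

```text
time: 23.43
tool_pos: [0.4724, 0.0451, 0.1389]
tool_rot: [3.14, -0.0, 1.412]
contact_force: [-1.1, -0.0, -1.6]
opening: 0.0407
grip_force: 21.1
```

Call:
step_arm --steps '[{"x": 0, "y": 0, "z": 0.003, "rx": 0, "ry": 0, "rz": 0, "claw": -1}, {"x": 0, "y": 0, "z": 0.006, "rx": 0, "ry": 0, "rz": 0, "claw": -1}, {"x": 0, "y": 0, "z": 0.008, "rx": 0, "ry": 0, "rz": 0, "claw": -1}, {"x": 0, "y": 0, "z": 0.008, "rx": 0, "ry": 0, "rz": 0, "claw": -1}, {"x": 0, "y": 0, "z": 0.008, "rx": 0, "ry": 0, "rz": 0, "claw": -1}]'

```text
time: 23.85
tool_pos: [0.4722, 0.0452, 0.1327]
tool_rot: [3.14, 0.0, 1.412]
contact_force: [-0.5, -0.9, 5.2]
opening: 0.041
grip_force: 22.8
```

Floor contact. Release, lift clear, and check.

Call:
step_arm --steps '[{"x": 0, "y": 0, "z": 0, "rx": 0, "ry": 0, "rz": 0, "claw": 0.7}, {"x": 0, "y": 0, "z": 0, "rx": 0, "ry": 0, "rz": 0, "claw": 0.7}, {"x": 0, "y": 0, "z": 0, "rx": 0, "ry": 0, "rz": 0, "claw": 0.7}, {"x": 0, "y": 0, "z": 0, "rx": 0, "ry": 0, "rz": 0, "claw": 0.7}, {"x": 0, "y": 0, "z": 0, "rx": 0, "ry": 0, "rz": 0, "claw": 0.7}, {"x": 0, "y": 0, "z": -0.03, "rx": 0, "ry": 0, "rz": 0, "claw": 0.7}, {"x": 0, "y": 0, "z": -0.07, "rx": 0, "ry": 0, "rz": 0, "claw": 0.7}, {"x": 0, "y": 0, "z": -0.11, "rx": 0, "ry": 0, "rz": 0, "claw": 0.7}, {"x": 0, "y": 0, "z": -0.15, "rx": 0, "ry": 0, "rz": 0, "claw": 0.7}, {"x": -0.05, "y": 0, "z": -0.16, "rx": 0, "ry": 0, "rz": 0, "claw": 0.7}, {"x": -0.1, "y": 0, "z": -0.16, "rx": 0, "ry": 0, "rz": 0, "claw": 0.7}, {"x": -0.15, "y": 0, "z": -0.16, "rx": 0, "ry": 0, "rz": 0, "claw": 0.7}]'

```text
time: 24.85
tool_pos: [0.4539, -0.0666, 0.2528]
tool_rot: [3.139, 0.0, 1.414]
contact_force: [-0.2, 0.2, -0.3]
opening: 0.0779
grip_force: 0.0
```

Call:
step_arm --steps '[{"x": -0.05, "y": 0, "z": 0, "rx": 0, "ry": 0, "rz": 0, "claw": 0.7}, {"x": -0.1, "y": 0, "z": 0, "rx": 0, "ry": 0, "rz": 0, "claw": 0.7}, {"x": -0.15, "y": 0, "z": 0, "rx": 0, "ry": 0, "rz": 0, "claw": 0.7}, {"x": -0.2, "y": 0, "z": 0, "rx": 0, "ry": 0, "rz": 0, "claw": 0.7}, {"x": -0.25, "y": 0, "z": 0, "rx": 0, "ry": 0, "rz": 0, "claw": 0.7}, {"x": -0.25, "y": 0, "z": 0, "rx": 0, "ry": 0, "rz": 0, "claw": 0.7}, {"x": -0.25, "y": 0, "z": 0, "rx": 0, "ry": 0, "rz": 0, "claw": 0.7}]'

```text
time: 25.43
tool_pos: [0.4237, -0.2524, 0.2514]
tool_rot: [-3.141, -0.001, 1.408]
contact_force: [0.2, -1.0, -0.2]
opening: 0.078
grip_force: 0.0
```

```bash
python3 - <<'E'
from h import *
im,d=read_camera('top');X=cloud('top',d).reshape(-1,3);L=local(X)
for n,y,z0,z1 in(('mill',.045,.13,.19),('spice',.124,.095,.125),('jam',-.045,.085,.12),('salt',-.124,.08,.11)):
    k=(np.hypot(L[:,0],L[:,1]-y)<.04)&(X[:,2]>z0)&(X[:,2]<z1);m=L[k]
    if len(m): print(n,len(m),np.round((m.min(0)+m.max(0))/2,4),np.ptp(m,axis=0).round(3),np.percentile(X[k,2],[50,95]).round(3))
im2,_=read_camera('side')
a=cv2.resize(im2[130:300,190:330],(495,600)); b=cv2.resize(im[180:245,240:355],None,fx=2.6,fy=2.6)
o=np.zeros((600,800,3),np.uint8);o[:,:495]=a;o[:b.shape[0],497:497+b.shape[1]]=b[:,:303];cv2.imwrite('pics/f.png',o)
E
```

```text
mill 244 [0.0035 0.0399] [0.05  0.048] [0.161 0.175]
spice 196 [0.0005 0.1167] [0.044 0.043] [0.114 0.12 ]
jam 343 [ 0.0014 -0.0458] [0.06 0.06] [0.106 0.111]
salt 105 [ 0.0023 -0.1232] [0.032 0.033] [0.094 0.102]
```

View pics/f.png

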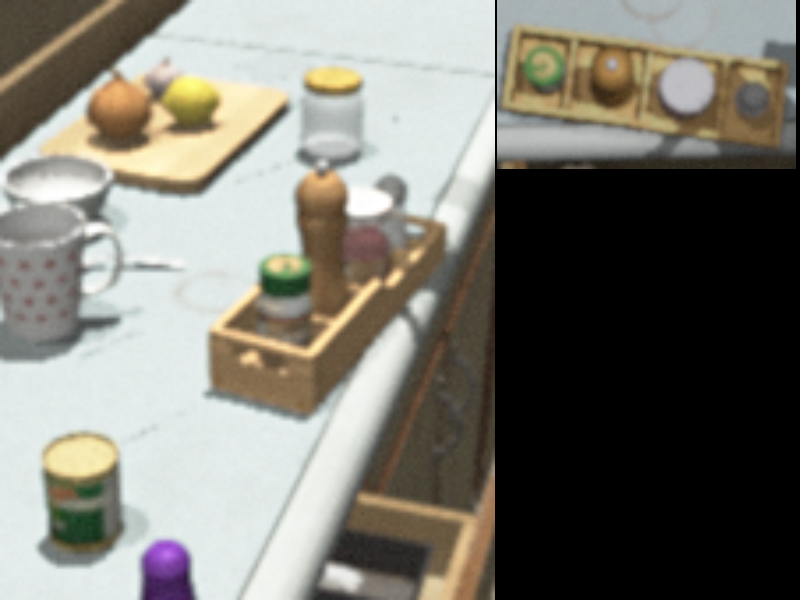

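All four stand upright in their compartments, within 8 mm of the centres, and the tin and storage jar are undisturbed. Handing in.

```bash
python3 -c "
from h import *
print(robot.hand_in())"
```

```text
the job is handed in; nothing more can be done
None
```

I handed the job in at about 25 s with all four items upright in their compartments, within 8 mm of the centres in the last camera check; the storage jar and tin still looked upright and in place, and no verdict came back.

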